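# Hold a cap over its nest for the fit check

### The arm

A 7-joint arm with a two-finger parallel gripper is mounted at the origin on the work surface. World frame = base frame: x ahead of the robot, y to its left, z up, the work surface at z = 0. Lengths are in m, angles in rad, forces in N, time in s.
With the tool pointing down it reaches from about 0.4 to 0.85 m from the base axis. Payload 4.5 kg.
Tool frame: the origin (TCP) lies between the finger pads; the fingertips stand 11 mm ahead of it and the grasp point (between the pads) lies 8 mm behind it (r.tip_reach is the distance from the TCP to the fingertips, in m); x points along the fingers, y is the direction in which the jaws open and shut, and the axes are right-handed (so a half turn about x gives the same grasp; the last joint's range is limited). The gripper opens to 88 mm and grips with 3 to 60 N. Pads are 18 mm wide; open, the fingers measure 123 mm over their backs; the gripper's body (75 mm by 187 mm) begins 45 mm behind the grasp point.
Start: joints at [-1.079, 0.689, -0.195, 1.565, 0.157, 0.902, -0.215], TCP at [0.276, 0.561, 0.25] pointing down, gripper open.
Joint ranges: [-3.01, 3.01], [-0.46, 2.08], [-1.47, 1.51], [0.13, 2.56], [-1, 4.14], [0.04, 2.09], [-2.66, 2.66]. Speed limits (rad/s): [2.57, 2.57, 3.14, 3.14, 3.14, 3.14, 3.14].

### API

Orientations are given as a unit quaternion [x, y, z, w].
In Python, from plant import r gives the robot as it stands.
- The arm moves only by the tool drive_tool, never from a script. Its argument "deltas" is a list of rows, each a list of 3 entries, a list of its own where there are three numbers: the turn, a rotation vector about the tool's x, y, z in degrees, then the shift along the tool's x, y, z in cm, then the finger opening in cm, from 0 to 8.81. A call has 1 to 12 rows; each row shifts and turns the commanded pose from where the row before left it, along the tool's axes as they then stand; what a row does not reach is not made up. A row lasts 1/12 s, in which the tool goes at most 41.7 mm and 7.16 degrees, less where a joint would pass 70% of its speed; a pose out of reach is approached as far as the arm can. A call is refused whole if a number of a shift passes 4.17 or a number of a turn 7.16, either way. A call with a gripper value outside its range is refused whole. The fingers move at their own pace and stop on an object; "force" is the grip in N (left out, the last holds). Time passes only in rows, so rows that do not move let the fingers close. It gives the time, the measured TCP pose, the force and the opening at its end, in the units of the state.
- r.get_state(): the state, without advancing time (a new reading comes with each control period).
- r.snapshot(name): name is "side" or "top" or "wrist"; returns a dict with "color" (420x560x3 uint8, red, green, blue), "fov_y" (degrees; the focal length in pixels is half the picture's height over the tangent of half this angle, whatever the lens; pixels are square), "cx", "cy" (the principal point, pixels), "extrinsics" (4x4, takes a point from world to camera coordinates); the wrist camera has in their place "tool_from_camera" (4x4, takes a point from camera to tool coordinates, whose origin is the TCP and whose axes are the tool frame's). Camera axes: x right, y up, looking along -z (the intrinsics and any distortion apply to the point x, -y, -z); pixel columns grow to the right and rows downward; lengths in m; the calibration is good to about 2 mm. A picture is of the moment at which its call begins: read the wrist's pose just before it. There is no depth.
- r.finish_job(): hands the job in, once; it reports no verdict.
The state is a dict: "clock": time; "q": joint angles; "qd": joint speeds; "joint_torque": joint torques, N m; "tool_pos": TCP position; "eef_rot": TCP orientation; "contact_force": force on the tool from outside, world axes, zero at the start; "moment": the same for the moment, N m; "opening": opening from 0.0 (shut) to 1.0 (fully open).
Only numpy, scipy, OpenCV 4.12 (cv2) and the standard library are available. Lean on these libraries where they do the work, as an engineer would, in place of code of your own. Each camera call takes 0.05 s, during which the arm holds its last target. There are 200 camera calls.

### The job

Take the rectangular aluminium cap out of the parts tray, gripping it gently because its walls are thin (with no more than about 40 newtons), and carry it upright over the roller rail to the black fixture on the other side. Stop with it hovering about one centimetre above the rectangular pocket, centred and turned so that its foot could drop straight in (either way round), without it or the robot ever touching the rail or the fixture. Finish still holding it there, motionless, for the fit check: do not lower it in or let go, and leave everything else undisturbed.

Things in the scene. Friction and masses are not known exactly. Their poses are not given: they have to be found in the camera images.
- cap_center (a point): The aluminium cap, loose, standing upright in the tray, mass about 0.1 to 0.2 kg; this point is its centre, half-way up (33 mm above its underside). Its foot is a flat flange 64 mm (along its x) by 40 mm (along its y), 10 mm thick; on it stands an open-topped, thin-walled rectangular boss, 44 mm (x) by 30 mm (y), from 10 to 66 mm above the underside, to be gripped from above across its 30 mm width (along y) on the outside. z up. It looks the same after a half turn about z.
- cap_foot (a point): The centre of the underside of the cap's foot, 33 mm below its centre; same axes as the cap.
- pocket (a point): The centre of the mouth of the rectangular pocket in the fixture, level with the fixture's top face, 45 mm above the table. The pocket is 72 mm (along x) by 48 mm (along y) and 22 mm deep, with a bright metal floor; axes x and y are the fixture's, z up. Three round posts, 18 mm thick, rise 35 mm above the fixture's top face at (-60, 55), (-60, -55) and (60, -55) mm from this point; the fixture also has a round bore of 34 mm, which is not the target.
- fixture: The black plastic fixture block, 220 (x) by 180 (y) by 45 mm high, fixed to the table; origin at the centre of its underside. The pocket's centre lies at (-30, 0) mm from it.
- rail_top (a point): The roller rail, a fixed aluminium channel with black rollers on two feet that separates the tray from the fixture: 540 mm long (along its x, which runs roughly away from the robot), 60 mm wide at its feet and 50 mm above, its top 100 mm above the table; this point is the middle of its top, z up.
- tray: The shallow dark steel tray, fixed, 250 (x) by 160 (y) mm, walls 14 mm high and 4 mm thick, floor 4 mm; origin at the centre of its underside. It stands on one side of the rail, the fixture on the other; which is which varies. The cap stands at one end of it, about 60 mm from its middle along x, the sleeve at the other.
- sleeve_center (a point): A bystander in the tray: a round flanged aluminium sleeve, 55 mm high, flange 52 mm and tube 37 mm across; this point is its centre, half-way up. Leave it alone.
- rail: The roller rail's origin, on the table under the middle of the rail (100 mm below its top).
- cap: The cap's body, origin at the centre of its underside.
- collar: A small loose steel ring, 34 mm across, 12 mm high, lying on the fixture's top face about 70 mm from its centre line; origin at the centre of its underside. Leave it alone.
- bottle: A white plastic bottle, 72 mm across, 210 mm high, standing beside the rail's far end, on the left; origin under its centre. Leave it alone.
- jar: A white plastic jar, 60 mm across, 75 mm high, standing beside the rail's far end, on the right; origin under its centre. Leave it alone.
- driver: A screwdriver lying on the table to the right. Leave it alone.
- wrench: A wrench lying on the table to the left. Leave it alone.
Things that resemble listed ones, but are neither listed nor needed, are in the scene too. What is shaped like the cap but red is not meant.

How it is judged:
By the outcome, as a careful person would: the job done as asked, in the order asked, and still so for the second after the job is handed in, while the arm keeps its last pose, push and grip.
It also fails if it takes over 53 s, if anything falls off the work surface, if the arm or the gripper's body presses on something with over 40 N, if the wrist force passes 120 N, or if a joint passes its speed limit or range.

## Working session

There is one attempt and no reset: what is moved stays moved. The work goes in short steps, Python scripts to look and compute and a tool call to move; the robot and the scene stay as the last step left them, time stands still between calls to the robot, and variables do not carry over. Pictures are saved under pics/ and viewed, about 8 in all and at most 12, crops included, and the job is handed in when it is done.

Besides the shell and the picture viewer there is one more tool, called after "Request:" as name(argument=value, ...) on one line, values as JSON. drive_tool: Moves the arm, as the interface text tells. Its arguments: {"type":"object","properties":{"deltas":{"type":"array","items":{"type":"array"}},"force":{"type":"number"}},"required":["deltas"]}

```bash
ls; mkdir -p pics
python3 - <<'E'
from plant import r
import cv2,numpy as np
print(r.get_state())
for n in("top","side","wrist"):
    s=r.snapshot(n); cv2.imwrite(f"pics/{n}0.png",s["color"][:,:,::-1])
    print(n,{k:np.round(v,4).tolist() if k!="color" else 0 for k,v in s.items() if not isinstance(v,str)})
E
```

```text
pics
{'clock': 0.0, 'q': array([-1.07917363,  0.68996447, -0.19449939,  1.56633815,  0.15728716,
        0.90250456, -0.21510623]), 'qd': array([-8.92876181e-04,  4.33608419e-04,  7.04115701e-04, -2.05968802e-04,
        1.00298214e-03, -8.77014352e-05, -8.84692930e-05]), 'joint_torque': array([-7.13641512e-04, -5.27562976e+01, -1.26722250e+00, -1.53432977e+01,
       -5.26832405e-02,  6.54719493e-03,  1.62310712e-04]), 'tool_pos': array([0.2760253 , 0.56006316, 0.24892339]), 'eef_rot': array([ 0.15979713,  0.68876527, -0.16107231,  0.68856589]), 'contact_force': array([ 0.18357505, -0.24152815, -0.75382829]), 'moment': array([ 0.0032168 , -0.03479641, -0.03812543]), 'opening': 0.9976505056776636}
top {'color': 0, 'fov_y': 56.5946, 'cx': 279.0046, 'cy': 214.3736, 'extrinsics': [[-0.0255, -0.9997, 0.0031, 0.0123], [0.9867, -0.0246, 0.1605, -0.5715], [-0.1604, 0.0072, 0.987, -1.1622], [0.0, 0.0, 0.0, 1.0]]}
side {'color': 0, 'fov_y': 51.1769, 'cx': 282.9209, 'cy': 211.1104, 'extrinsics': [[0.8515, -0.5244, -0.0071, -0.477], [0.4065, 0.6514, 0.6406, -0.2796], [-0.3313, -0.5484, 0.7678, -1.3232], [0.0, 0.0, 0.0, 1.0]]}
wrist {'color': 0, 'fov_y': 59.1069, 'cx': 279.8184, 'cy': 212.4431, 'tool_from_camera': [[-0.0003, 0.2833, -0.959, -0.1355], [1.0, -0.0011, -0.0006, -0.0005], [-0.0013, -0.959, -0.2833, -0.0739], [0.0, 0.0, 0.0, 1.0]]}
```

View pics/top0.png

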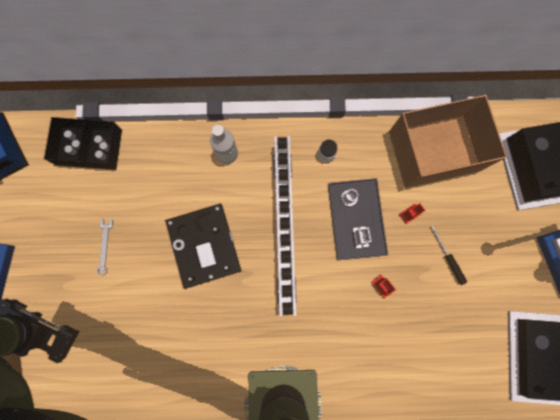

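View pics/side0.png

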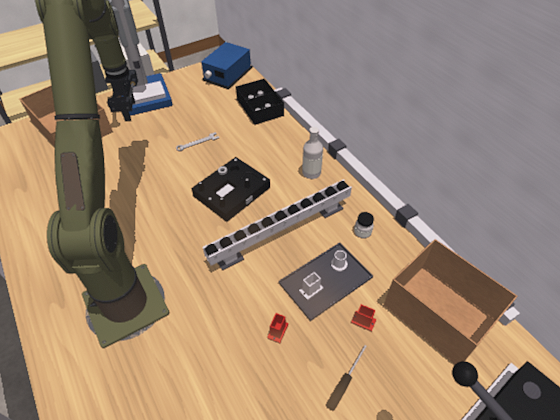

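Top view: fixture at (203,245) on the left with the bright pocket at (206,255), rail at column about 285, tray on the right with the cap at (362,237) and the sleeve at (349,197). The side view agrees. Next I'll work out rough poses.

```bash
cat > h.py <<'E'
from plant import r
import cv2,numpy as np
from scipy.spatial.transform import Rotation as R
def cam(s,T=None):
    """returns K, camera(cv)->world 4x4"""
    h,w=s["color"].shape[:2]; f=h/2/np.tan(np.radians(s["fov_y"])/2)
    K=np.array([[f,0,s["cx"]],[0,f,s["cy"]],[0,0,1]])
    if T is None: M=np.linalg.inv(s["extrinsics"])
    else: M=T@s["tool_from_camera"]
    return K,M@np.diag([1,-1,-1,1.])
def pose(st):
    T=np.eye(4);T[:3,:3]=R.from_quat(st["eef_rot"]).as_matrix();T[:3,3]=st["tool_pos"];return T
def px2w(K,M,uv,z):
    uv=np.atleast_2d(uv).astype(float)
    d=(np.linalg.inv(K)@np.c_[uv,np.ones(len(uv))].T).T@M[:3,:3].T
    o=M[:3,3]; return o+d*((z-o[2])/d[:,2])[:,None]
def w2px(K,M,P):
    c=(np.linalg.inv(M)@np.c_[P,np.ones(len(P))].T)[:3]; p=K@c; return (p[:2]/p[2]).T
E
python3 - <<'E'
from h import *
s=r.snapshot("top");print(s.keys())
K,M=cam(s)
for n,uv,z in [("pocket",(206,255),.03),("fixc",(203,245),.045),("fcorn",[(166,219),(221,205),(240,270),(187,287)],.045),("cap",(362,232),.066),("capfoot",(362,239),.01),("tray",[(329,184),(378,180),(387,257),(337,260)],.014),("rail",[(276,137),(290,137),(295,314),(280,314)],.1),("sleeve",(349,197),.03),("bottle",(219,130),.2)]:
    print(n,np.round(px2w(K,M,uv,z),3).tolist())
c=s["color"][170:300,160:400,::-1]; cv2.imwrite("pics/topc.png",cv2.resize(c,None,fx=3.3,fy=3.3,interpolation=cv2.INTER_CUBIC))
print(R.from_quat(r.get_state()["eef_rot"]).as_matrix().round(3))
E
```

```text
dict_keys(['color', 'fov_y', 'cx', 'cy', 'extrinsics'])
pocket [[0.453, 0.226, 0.03]]
fixc [[0.483, 0.233, 0.045]]
fcorn [[0.566, 0.348, 0.045], [0.606, 0.178, 0.045], [0.404, 0.12, 0.045], [0.358, 0.28, 0.045]]
cap [[0.508, -0.252, 0.066]]
capfoot [[0.492, -0.263, 0.01]]
tray [[0.672, -0.166, 0.014], [0.681, -0.325, 0.014], [0.433, -0.337, 0.014], [0.428, -0.18, 0.014]]
rail [[0.803, 0.001, 0.1], [0.802, -0.041, 0.1], [0.275, -0.04, 0.1], [0.276, 0.003, 0.1]]
sleeve [[0.624, -0.225, 0.03]]
bottle [[0.79, 0.161, 0.2]]
[[-0.     0.442  0.897]
 [-0.001  0.897 -0.442]
 [-1.    -0.001  0.   ]]
```

Request:
drive_tool(deltas=[[[0, 0, 0], [-0.25, -0.8, 1.2], 8.8], [[0, 0, 0], [-0.25, -1.7, 2.55], 8.8], [[0, 0, 0], [-0.25, -1.7, 2.55], 8.8], [[0, 0, 0], [-0.25, -1.7, 2.55], 8.8], [[0, 0, 0], [-0.25, -1.7, 2.55], 8.8], [[0, 0, 0], [-0.25, -1.7, 2.55], 8.8], [[0, 0, 0], [-0.25, -1.7, 2.55], 8.8], [[0, 0, 0], [-0.25, -1.7, 2.55], 8.8], [[0, 0, 0], [-0.25, -1.7, 2.55], 8.8], [[0, 0, 0], [-0.25, -1.7, 2.55], 8.8], [[0, 0, 0], [-0.25, -1.7, 2.55], 8.8], [[0, 0, 0], [-0.25, -2.0, 3.0], 8.8]])

```text
clock: 1.2
tool_pos: [0.4552, 0.2501, 0.2801]
eef_rot: [0.16, 0.689, -0.16, 0.689]
contact_force: [0.6, 0.0, 0.3]
opening: 1.001
```

Request:
drive_tool(deltas=[[[0, 0, 0], [0, -0.8, 1.2], 8.8], [[0, 0, 0], [0, 0, 0], 8.8], [[0, 0, 0], [0, 0, 0], 8.8], [[0, 0, 0], [0, 0, 0], 8.8]])

```text
clock: 1.53
tool_pos: [0.4616, 0.2401, 0.2798]
eef_rot: [0.16, 0.689, -0.16, 0.689]
contact_force: [-0.6, 0.7, 0.3]
opening: 0.998
```

Run:
```python
from h import *
st=r.get_state();print(st["tool_pos"],st["eef_rot"],st["qd"].round(3),st["q"].round(2))
s=r.snapshot("wrist");np.savez("w1.npz",T=pose(st),**s)
cv2.imwrite("pics/w1.png",s["color"][:,:,::-1])
```

```text
[0.46155632 0.24013875 0.27983208] [ 0.16025882  0.68900276 -0.15969172  0.68854256] [-0.021  0.004 -0.01  -0.004 -0.001  0.002  0.002] [-0.41  0.52 -0.24  1.84  0.16  0.81  0.38]
```

View pics/w1.png

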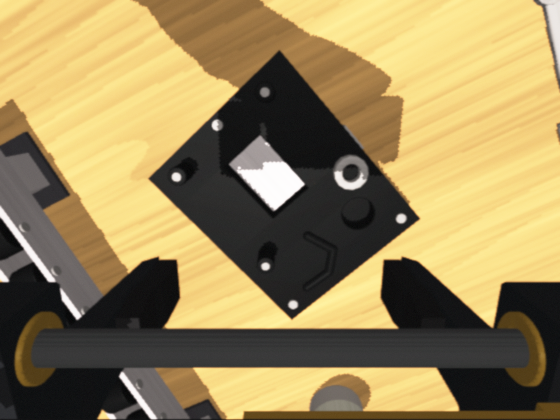

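Wrist view: fixture top corners near (279,51), (151,178), (291,317) and (418,218). The bright pocket floor spans (229..304, 135..211), with posts at (180,175), (266,262) and (217,125), and the collar at (351,172). Next I'll fit the model outline.

```bash
cat > fit.py <<'E'
from h import *
from scipy.optimize import minimize
d=np.load("w1.npz");s={k:d[k] for k in d.files};T=d["T"];K,M=cam(s,T)
g=s["color"].max(2); m=(g<62).astype(np.uint8); m[255:,:185]=0;m[255:,375:]=0;m[325:]=0
m=cv2.morphologyEx(m,cv2.MORPH_OPEN,np.ones((3,3),np.uint8))
n,l,stt,c=cv2.connectedComponentsWithStats(m);
print("areas",stt[:,4].tolist())
l=(l==l[150,200]); hull=cv2.convexHull(np.argwhere(l)[:,::-1].astype(np.int32))
print("hull approx",cv2.approxPolyDP(hull,4,True)[:,0].tolist())
S=4
H=np.zeros((420*S,560*S),np.uint8);cv2.fillConvexPoly(H,(hull*S),1)
def W(p,L):
    c,sn=np.cos(p[2]),np.sin(p[2]);L=np.array(L,float)
    return np.c_[p[0]+c*L[:,0]-sn*L[:,1],p[1]+sn*L[:,0]+c*L[:,1],L[:,2]]
box=[(a*.11,b*.09,z) for a in(-1,1) for b in(-1,1) for z in(0,.045)]
def cost(p):
    q=cv2.convexHull((w2px(K,M,W(p,box))*S).astype(np.int32)); I=np.zeros_like(H);cv2.fillConvexPoly(I,q,1); return int((I^H).sum())
p0=[.483,.233,.28]
o=minimize(cost,p0,method="Nelder-Mead",options=dict(initial_simplex=[p0,[.493,.233,.28],[.483,.243,.28],[.483,.233,.33]],xatol=1e-5,fatol=1))
p=o.x;pk=W(p,[(-.03,0,.045)])[0]
print("fixture",p.round(4),np.degrees(p[2]).round(2),"xor px",o.fun/S/S,"pocket",pk.round(4))
im=s["color"][:,:,::-1].copy(); im=cv2.resize(im,None,fx=2,fy=2,interpolation=cv2.INTER_CUBIC)
def dr(L,col): cv2.polylines(im,[(w2px(K,M,W(p,L))*2+.5).astype(np.int32)],True,col,1)
dr([(-.11,-.09,.045),(.11,-.09,.045),(.11,.09,.045),(-.11,.09,.045)],(0,255,0))
for z,col in((.045,(0,255,255)),(.023,(0,0,255))): dr([(-.03+a*.036,b*.024,z) for a,b in((-1,-1),(1,-1),(1,1),(-1,1))],col)
for x,y in((-.09,.055),(-.09,-.055),(.03,-.055)):
    dr([(x+.009*np.cos(t),y+.009*np.sin(t),.08) for t in np.arange(0,6.28,.4)],(255,100,0))
cv2.imwrite("pics/fit.png",im[80:660,250:880])
E
python3 fit.py
```

```text
areas [201998, 31131, 1414, 188, 469]
hull approx [[417, 219], [290, 316], [151, 177], [280, 52]]
fixture [0.4832 0.2368 0.2762] 15.83 xor px 714.8125 pocket [0.4543 0.2286 0.045 ]
```

View pics/fit.png

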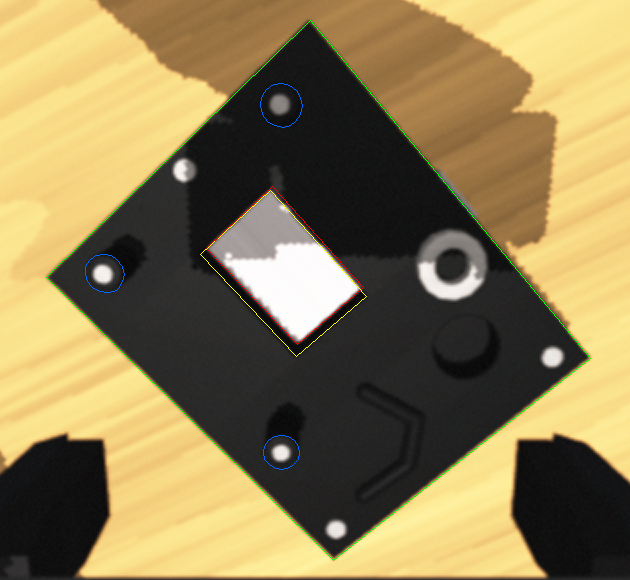

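Overlay: the green block outline, the blue post tops and the red pocket floor all sit on the image. That puts the pocket at (0.4543, 0.2286), yaw 15.8°. Now I'll cross the rail at height to look at the cap.

Request:
drive_tool(deltas=[[[0, 0, 0], [0, -1.4, 0.75], 8.8], [[0, 0, 0], [0, -2.75, 1.5], 8.8], [[0, 0, 0], [0, -2.75, 1.5], 8.8], [[0, 0, 0], [0, -2.75, 1.5], 8.8], [[0, 0, 0], [0, -2.75, 1.5], 8.8], [[0, 0, 0], [0, -2.75, 1.5], 8.8], [[0, 0, 0], [0, -2.75, 1.5], 8.8], [[0, 0, 0], [0, -2.75, 1.5], 8.8], [[0, 0, 0], [0, -2.75, 1.5], 8.8], [[0, 0, 0], [0, -2.75, 1.5], 8.8], [[0, 0, 0], [0, -2.75, 1.5], 8.8], [[0, 0, 0], [0, -2.75, 1.5], 8.8]])

```text
clock: 2.58
tool_pos: [0.4774, -0.1205, 0.2798]
eef_rot: [0.16, 0.689, -0.159, 0.689]
contact_force: [1.3, 0.6, 0.2]
opening: 0.996
```

Request:
drive_tool(deltas=[[[0, 0, 0], [0, -2.75, 1.5], 8.8], [[0, 0, 0], [0, -2.75, 1.5], 8.8], [[0, 0, 0], [0, -2.75, 1.5], 8.8], [[0, 0, 0], [0, -2.75, 1.5], 8.8], [[0, 0, 0], [0, -1.4, 0.75], 8.8], [[-5, 0, 0], [0, 0, 0], 8.8], [[-5, 0, 0], [0, 0, 0], 8.8], [[-5, 0, 0], [0, 0, 0], 8.8], [[-5, 0, 0], [0, 0, 0], 8.8], [[-5, 0, 0], [0, 0, 0], 8.8], [[0, 0, 0], [0, 0, 0], 8.8], [[0, 0, 0], [0, 0, 0], 8.8]])

```text
clock: 3.58
tool_pos: [0.4835, -0.2606, 0.2796]
eef_rot: [0.008, 0.707, -0.007, 0.707]
contact_force: [-0.5, 0.9, 1.2]
opening: 0.999
```

Run:
```python
from h import *
st=r.get_state();print(st["tool_pos"],st["eef_rot"],st["qd"].round(3),st["q"].round(2))
s=r.snapshot("wrist");np.savez("w2.npz",T=pose(st),**s)
cv2.imwrite("pics/w2.png",cv2.resize(s["color"][:,:,::-1],(800,600),interpolation=cv2.INTER_CUBIC))
```

```text
[ 0.48351366 -0.26060287  0.27962833] [ 0.00791102  0.70699721 -0.00729439  0.70713446] [-0.002 -0.002  0.016 -0.001 -0.002  0.    -0.006] [ 0.65  0.57 -0.38  1.75  0.26  0.87  1.69]
```

View pics/w2.png

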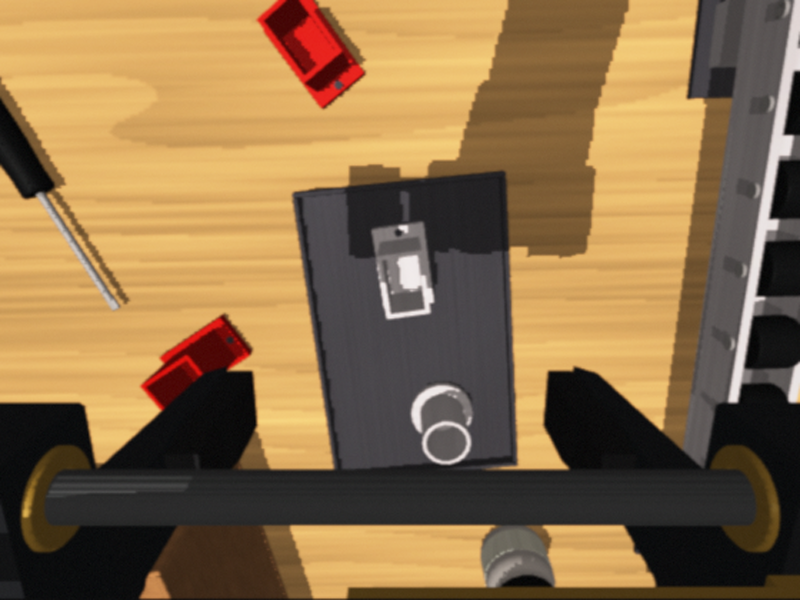

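Wrist view (800x600 scale): the cap stands at about (402,270) in the tray, with its foot front edge (373,231)-(422,223) and boss rear top edge (388,318)-(428,313). The sleeve is at (445,430). A magnified crop will give the corners.

Run:
```python
import numpy as np,cv2
c=np.load("w2.npz")["color"][148:230,250:315,::-1]
im=cv2.resize(c,None,fx=7,fy=7,interpolation=cv2.INTER_CUBIC)
for i in range(0,65,10): cv2.putText(im,str(250+i),(i*7,10),0,.35,(0,255,255),1); cv2.line(im,(i*7,12),(i*7,20),(0,255,255),1)
for i in range(2,82,10): cv2.putText(im,str(148+i),(0,i*7+4),0,.35,(0,255,255),1)
cv2.imwrite("pics/cap.png",im)
```

```text
(no output)
```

View pics/cap.png

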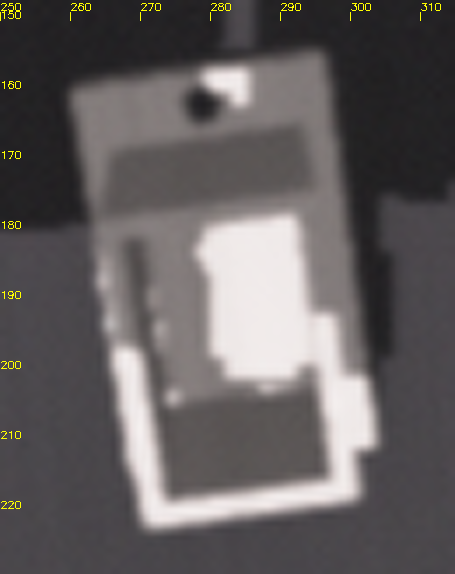

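```bash
cat > fitcap.py <<'E'
from h import *
from scipy.optimize import least_squares
d=np.load("w2.npz");s={k:d[k] for k in d.files};T=d["T"];K,M=cam(s,T)
uv=np.array([(259.5,160.4),(295.9,154.9),(270.2,223.2),(300.9,218.6),(303.5,211)])
def P(p,z0):
    L=np.array([(-.032,-.02,z0),(-.032,.02,z0),(.022,-.015,.07),(.022,.015,.07),(.032,.02,.014)])
    c,sn=np.cos(p[2]),np.sin(p[2]);return np.c_[p[0]+c*L[:,0]-sn*L[:,1],p[1]+sn*L[:,0]+c*L[:,1],L[:,2]]
for z0 in(.004,.014):
    o=least_squares(lambda p:(w2px(K,M,P(p,z0))-uv).ravel(),[.49,-.26,0]);p=o.x
    print(z0,p[:2].round(4),np.degrees(p[2]).round(2),o.fun.reshape(-1,2).round(1).tolist(),"cam",M[:3,3].round(3))
st=r.get_state();T=pose(st);y=T[:3,1];print("tool y yaw",np.degrees(np.arctan2(y[1],y[0])))
E
python3 fitcap.py
```

```text
0.004 [ 0.4986 -0.2583] 7.61 [[0.2, -0.6], [-0.6, -0.6], [0.3, 0.2], [-0.1, 0.3], [0.2, 0.7]] cam [ 0.409 -0.259  0.415]
0.014 [ 0.4981 -0.2583] 7.33 [[-0.2, 0.1], [-0.0, 0.2], [0.2, -0.4], [-0.1, -0.2], [0.1, 0.3]] cam [ 0.409 -0.259  0.415]
tool y yaw 88.73927788400677
```

Cap fit: (0.498, -0.258), yaw 7.4°, residuals about 0.2 px. Align and descend.

Request:
drive_tool(deltas=[[[-4.3, 0, 0], [0, 0, 0], 8.8], [[-4.4, 0, 0], [0, 0, 0], 8.8], [[0, 0, 0], [1.0, 0.04, 1.47], 8.8], [[0, 0, 0], [2.5, 0, 0], 8.8], [[0, 0, 0], [2.5, 0, 0], 8.8], [[0, 0, 0], [2.5, 0, 0], 8.8], [[0, 0, 0], [2.5, 0, 0], 8.8], [[0, 0, 0], [2.5, 0, 0], 8.8], [[0, 0, 0], [2.0, 0, 0], 8.8], [[0, 0, 0], [1.0, 0, 0], 8.8], [[0, 0, 0], [0, 0, 0], 8.8], [[0, 0, 0], [0, 0, 0], 8.8]])

```text
clock: 4.63
tool_pos: [0.4979, -0.2593, 0.1149]
eef_rot: [-0.046, 0.706, 0.046, 0.706]
contact_force: [0.8, 0.5, 0.3]
opening: 1.003
```

Run:
```python
from h import *
st=r.get_state();T=pose(st);y=T[:3,1];print(st["tool_pos"],np.degrees(np.arctan2(y[1],y[0])),T[:3,0])
d=np.array([.498,-.2583,.048])-T[:3,3];print("delta tool cm",(T[:3,:3].T@d*100).round(2))
s=r.snapshot("wrist")
cv2.imwrite("pics/w3.png",s["color"][:,:,::-1])
```

```text
[ 0.49788301 -0.25925501  0.11490842] 97.4645711926599 [ 3.76221199e-06  5.10274509e-05 -9.99999999e-01]
delta tool cm [6.69 0.09 0.02]
```

View pics/w3.png

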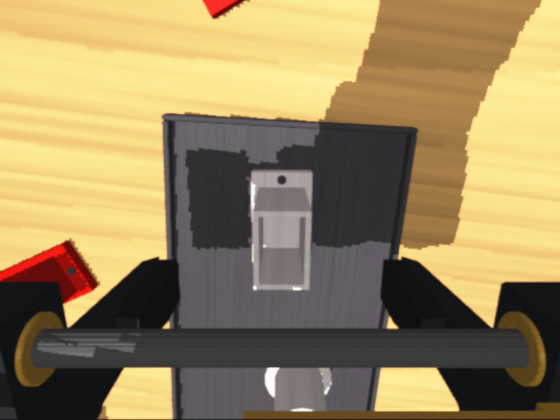

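The cap is square and centred between the fingers (cap columns 252-312, fingers 179 and 382). Descend and grip at 25 N.

Request:
drive_tool(deltas=[[[0, 0, 0], [1.5, 0.09, 0], 8.8], [[0, 0, 0], [2.0, 0, 0], 8.8], [[0, 0, 0], [1.7, 0, 0], 8.8], [[0, 0, 0], [1.0, 0, 0], 8.8], [[0, 0, 0], [0.5, 0, 0], 8.8], [[0, 0, 0], [0, 0, 0], 8.8], [[0, 0, 0], [0, 0, 0], 6.5], [[0, 0, 0], [0, 0, 0], 5.0], [[0, 0, 0], [0, 0, 0], 4.0], [[0, 0, 0], [0, 0, 0], 3.5], [[0, 0, 0], [0, 0, 0], 3.2], [[0, 0, 0], [0, 0, 0], 2.9]], force=25)

```text
clock: 5.68
tool_pos: [0.4975, -0.2588, 0.048]
eef_rot: [-0.046, 0.705, 0.046, 0.706]
contact_force: [0.1, -0.2, -0.3]
opening: 0.569
```

Request:
drive_tool(deltas=[[[0, 0, 0], [0, 0, 0], 2.5], [[0, 0, 0], [0, 0, 0], 2.0], [[0, 0, 0], [0, 0, 0], 2.0], [[0, 0, 0], [0, 0, 0], 2.0], [[0, 0, 0], [0, 0, 0], 2.0], [[0, 0, 0], [0, 0, 0], 2.0]], force=25)

```text
clock: 6.18
tool_pos: [0.4973, -0.2587, 0.0477]
eef_rot: [-0.046, 0.706, 0.046, 0.706]
contact_force: [0.1, -0.0, 0.5]
opening: 0.334
```

Request:
drive_tool(deltas=[[[0, 0, 0], [0, 0, 0], 2.0], [[0, 0, 0], [0, 0, 0], 2.0], [[0, 0, 0], [0, 0, 0], 2.0], [[0, 0, 0], [-0.3, 0, 0], 2.0], [[0, 0, 0], [-0.7, 0, 0], 2.0], [[0, 0, 0], [-1.0, 0, 0], 2.0], [[0, 0, 0], [-1.0, 0, 0], 2.0], [[0, 0, 0], [-1.0, 0, 0], 2.0], [[0, 0, 0], [0, 0, 0], 2.0], [[0, 0, 0], [0, 0, 0], 2.0]])

```text
clock: 7.02
tool_pos: [0.498, -0.259, 0.0888]
eef_rot: [-0.046, 0.705, 0.046, 0.706]
contact_force: [0.5, 0.2, -1.4]
opening: 0.338
```

Run:
```python
from h import *
st=r.get_state();print(st["opening"],st["contact_force"],st["tool_pos"])
s=r.snapshot("wrist");np.savez("w4.npz",T=pose(st),**s)
cv2.imwrite("pics/w4.png",s["color"][:,:,::-1])
```

```text
0.3378257624114602 [ 0.52416834  0.21912131 -1.38395414] [ 0.49796073 -0.25900568  0.08876069]
```

View pics/w4.png

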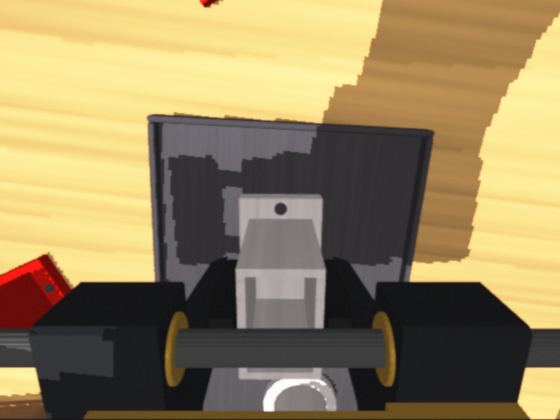

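The cap is held (opening 29.7 mm) and lifted, weight showing as -1.4 N. Boss-top corners are near (237,268), (325,268), (324,378) and (240,378); foot near edge is at row 195. Next: the cap's pose in the tool frame.

```bash
cat > held.py <<'E'
from h import *
from scipy.optimize import least_squares
d=np.load("w4.npz");s={k:d[k] for k in d.files};K,M=cam(s,np.eye(4))
uv=np.array([(237,268),(325,268),(324.5,378),(239.5,378),(239,194.5),(322.5,194.5)])-.0
def P(p,z0):  # tool frame: x down; cap axes: X=z tool, Y=y tool(sign free), up=-x; p=z,y,height of underside along x, yaw,pitch
    L=np.array([(-.022,-.015,.066),(-.022,.015,.066),(.022,.015,.066),(.022,-.015,.066),(-.032,-.02,z0),(-.032,.02,z0)])
    V=np.c_[-L[:,2],L[:,1],L[:,0]]; return R.from_rotvec([p[3],p[4],0]).apply(V)+[p[2],p[1],p[0]]
for z0 in(0,.01):
    o=least_squares(lambda p:(w2px(K,M,P(p,z0))-uv).ravel(),[0,0,.04,0,0]);p=o.x
    print(z0,"z,y,h mm",(p[:3]*1000).round(2),"yaw,pitch deg",np.degrees(p[3:]).round(2),o.fun.reshape(-1,2).round(1).tolist())
g=s["color"].astype(int).sum(2)//3
print(g[186:202,280:300].mean(1).round(), g[260:275,270:295].mean(1).round(), g[372:384,270:295].mean(1).round())
E
python3 held.py
```

```text
0 z,y,h mm [ 1.54  0.77 43.65] yaw,pitch deg [-0.38 -0.72] [[-0.6, -0.0], [1.2, -0.5], [-1.8, 0.3], [1.3, 0.7], [1.5, -0.0], [-1.7, -0.5]]
0.01 z,y,h mm [-1.21  0.75 42.53] yaw,pitch deg [-0.39  1.02] [[-1.4, 0.2], [1.9, -0.3], [-1.6, -0.5], [1.1, -0.2], [-1.3, 0.7], [1.2, 0.3]]
[ 51.  51.  51.  51.  51.  51.  53.  70. 104. 122. 126. 130. 145. 163.
 170. 171.] [124. 124. 124. 124. 124. 125. 125. 125. 135. 156. 168. 170. 170. 170.
 171.] [145. 163. 168. 169. 169. 169. 178. 197. 207. 217. 226. 232.]
```

Request:
drive_tool(deltas=[[[0, 0, 0], [-1.0, 0, 0], 2.0], [[0, 0, 0], [-2.0, 0, 0], 2.0], [[0, 0, 0], [-2.5, 0, 0], 2.0], [[0, 0, 0], [-2.5, 0, 0], 2.0], [[0, 0, 0], [-2.5, 0, 0], 2.0], [[0, 0, 0], [-2.5, 0, 0], 2.0], [[0, 0, 0], [-2.0, 0, 0], 2.0], [[0, 0, 0], [-1.0, 0, 0], 2.0], [[-2.8, 0, 0], [0, 0, 0], 2.0], [[-2.8, 0, 0], [0, 0, 0], 2.0], [[-2.8, 0, 0], [0, 0, 0], 2.0], [[0, 0, 0], [0, 0.5, 0.1], 2.0]])

```text
clock: 8.07
tool_pos: [0.4962, -0.2545, 0.247]
eef_rot: [-0.097, 0.701, 0.097, 0.7]
contact_force: [0.2, 0.2, -1.8]
opening: 0.337
```

Request:
drive_tool(deltas=[[[0, 0, 0], [0, 1.2, 0.23], 2.0], [[0, 0, 0], [0, 2.0, 0.38], 2.0], [[0, 0, 0], [0, 2.6, 0.5], 2.0], [[0, 0, 0], [0, 2.6, 0.5], 2.0], [[0, 0, 0], [0, 2.6, 0.5], 2.0], [[0, 0, 0], [0, 2.6, 0.5], 2.0], [[0, 0, 0], [0, 2.6, 0.5], 2.0], [[0, 0, 0], [0, 2.6, 0.5], 2.0], [[0, 0, 0], [0, 2.6, 0.5], 2.0], [[0, 0, 0], [0, 2.6, 0.5], 2.0], [[0, 0, 0], [0, 2.6, 0.5], 2.0], [[0, 0, 0], [0, 2.6, 0.5], 2.0]])

```text
clock: 9.07
tool_pos: [0.4698, 0.045, 0.2476]
eef_rot: [-0.097, 0.701, 0.098, 0.7]
contact_force: [0.7, -0.3, -1.4]
opening: 0.334
```

Request:
drive_tool(deltas=[[[0, 0, 0], [0, 2.6, 0.5], 2.0], [[0, 0, 0], [0, 2.6, 0.5], 2.0], [[0, 0, 0], [0, 2.6, 0.5], 2.0], [[0, 0, 0], [0, 2.6, 0.5], 2.0], [[0, 0, 0], [0, 2.6, 0.5], 2.0], [[0, 0, 0], [0, 2.6, 0.5], 2.0], [[0, 0, 0], [0, 1.5, 0.25], 2.0], [[0, 0, 0], [0, 0.8, 0.1], 2.0], [[0, 0, 0], [0, 0, 0], 2.0], [[0, 0, 0], [0, 0, 0], 2.0], [[0, 0, 0], [0, 0, 0], 2.0]])

```text
clock: 9.98
tool_pos: [0.4542, 0.2222, 0.2475]
eef_rot: [-0.097, 0.701, 0.096, 0.7]
contact_force: [0.3, 0.0, -2.0]
opening: 0.338
```

Run:
```python
from h import *
st=r.get_state();T=pose(st);y=T[:3,1];print(st["opening"],st["contact_force"],st["tool_pos"],np.degrees(np.arctan2(y[1],y[0])),T[:3,0])
d=np.array([.454,.228,.13])-T[:3,3];print("delta tool cm to z=.13",(T[:3,:3].T@d*100).round(2))
```

```text
0.3378413920357577 [ 0.31757555  0.02771666 -1.99912819] [0.45422666 0.22224816 0.24748621] 105.75492629857864 [-5.95017432e-04 -1.72100011e-03 -9.99998342e-01]
delta tool cm to z=.13 [11.75  0.58  0.15]
```

Request:
drive_tool(deltas=[[[0, 0, 0], [1.0, 0.3, 0.08], 2.0], [[0, 0, 0], [2.0, 0.28, 0.07], 2.0], [[0, 0, 0], [2.2, 0, 0], 2.0], [[0, 0, 0], [2.2, 0, 0], 2.0], [[0, 0, 0], [2.0, 0, 0], 2.0], [[0, 0, 0], [1.3, 0, 0], 2.0], [[0, 0, 0], [0.7, 0, 0], 2.0], [[0, 0, 0], [0.35, 0, 0], 2.0], [[0, 0, 0], [0, 0, 0], 2.0], [[0, 0, 0], [0, 0, 0], 2.0], [[0, 0, 0], [0, 0, 0], 2.0]])

```text
clock: 10.9
tool_pos: [0.4547, 0.2301, 0.131]
eef_rot: [-0.097, 0.7, 0.098, 0.701]
contact_force: [0.2, 0.0, -1.5]
opening: 0.341
```

Run:
```python
from h import *
st=r.get_state();T=pose(st);y=T[:3,1];print(st["opening"],st["contact_force"],st["tool_pos"],np.degrees(np.arctan2(y[1],y[0])))
d=np.array([.454,.228,.0985])-T[:3,3];print("delta tool cm to z=.0985",(T[:3,:3].T@d*100).round(2))
s=r.snapshot("wrist");np.savez("w5.npz",T=T,**s)
K,M=cam(s,T);im=cv2.resize(s["color"][:,:,::-1],None,fx=2,fy=2,interpolation=cv2.INTER_CUBIC)
a=np.radians(15.83);ex=np.array([np.cos(a),np.sin(a),0]);ey=np.array([-ex[1],ex[0],0]);pk=np.array([.454,.228,.045])
for z in(0,-.022):
    P=np.array([pk+i*.036*ex+j*.024*ey+[0,0,z] for i,j in((-1,-1),(1,-1),(1,1),(-1,1))])
    cv2.polylines(im,[(w2px(K,M,P)*2+.5).astype(int)],True,(0,255,255) if z==0 else (0,0,255),1)
cv2.imwrite("pics/w5.png",im[200:800,200:920])
```

```text
0.34147816438641027 [ 0.22897323  0.01708796 -1.542239  ] [0.45473586 0.23014812 0.13095963] 105.84923976663653
delta tool cm to z=.0985 [ 3.25 -0.19 -0.13]
```

View pics/w5.png

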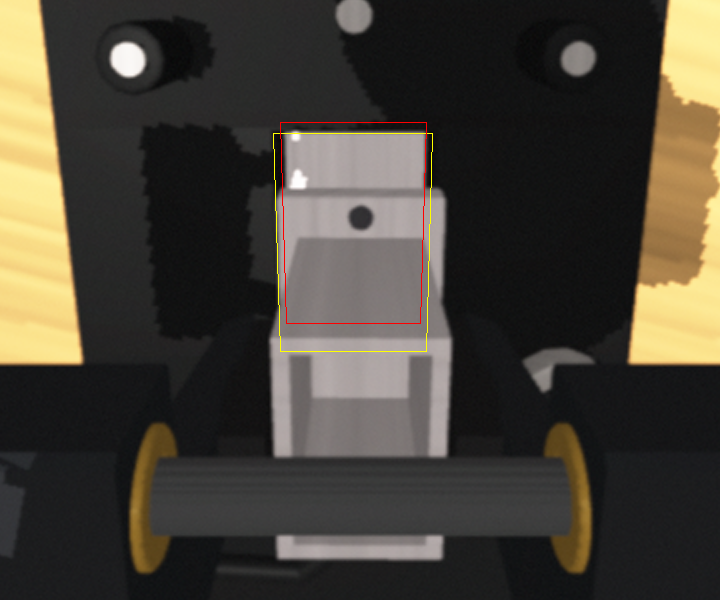

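The overlay pocket agrees with the visible floor: edges at columns 283 and 427, near mouth edge at row about 131. The cap foot sits slightly right of it (275-445). Sub-pixel profiles will give the relative correction.

Run:
```python
import numpy as np
g=np.load("w5.npz")["color"].astype(int).sum(2)//3
pr=lambda n,a,b,o:print(n,[(o+i,int(v)) for i,v in enumerate(a)])
pr("floor L r180-186",g[180:187,236:248].mean(0),0,236)
pr("floor R",g[180:187,308:320].mean(0),0,308)
pr("foot L r205-212",g[205:213,232:246].mean(0),0,232)
pr("foot R",g[205:213,314:328].mean(0),0,314)
pr("mouth row c262-300",g[158:172,262:300].mean(1),0,158)
pr("foot rows c255-300",g[186:204,255:300].mean(1),0,186)
pr("boss near",g[260:278,260:300].mean(1),0,260)
pr("boss far",g[366:386,260:300].mean(1),0,366)
pr("bossL r268",g[268:272,228:244].mean(0),0,228)
pr("bossR r268",g[268:272,316:332].mean(0),0,316)
```

```text
floor L r180-186 [(236, 16), (237, 14), (238, 11), (239, 11), (240, 12), (241, 24), (242, 71), (243, 135), (244, 163), (245, 166), (246, 168), (247, 181)]
floor R [(308, 168), (309, 168), (310, 167), (311, 153), (312, 101), (313, 41), (314, 14), (315, 11), (316, 12), (317, 15), (318, 16), (319, 17)]
foot L r205-212 [(232, 45), (233, 45), (234, 44), (235, 44), (236, 42), (237, 53), (238, 99), (239, 141), (240, 162), (241, 169), (242, 171), (243, 171), (244, 170), (245, 169)]
foot R [(314, 164), (315, 165), (316, 166), (317, 167), (318, 167), (319, 167), (320, 164), (321, 147), (322, 98), (323, 42), (324, 20), (325, 17), (326, 17), (327, 18)]
mouth row c262-300 [(158, 34), (159, 34), (160, 32), (161, 29), (162, 27), (163, 25), (164, 27), (165, 62), (166, 125), (167, 159), (168, 167), (169, 167), (170, 167), (171, 167)]
foot rows c255-300 [(186, 167), (187, 167), (188, 166), (189, 167), (190, 167), (191, 167), (192, 166), (193, 158), (194, 134), (195, 123), (196, 123), (197, 128), (198, 143), (199, 160), (200, 167), (201, 167), (202, 164), (203, 156)]
boss near [(260, 122), (261, 122), (262, 122), (263, 122), (264, 122), (265, 123), (266, 123), (267, 123), (268, 132), (269, 152), (270, 165), (271, 168), (272, 168), (273, 168), (274, 168), (275, 168), (276, 168), (277, 167)]
boss far [(366, 59), (367, 78), (368, 112), (369, 121), (370, 122), (371, 126), (372, 141), (373, 160), (374, 166), (375, 166), (376, 166), (377, 165), (378, 152), (379, 106), (380, 50), (381, 29), (382, 27), (383, 27), (384, 28), (385, 28)]
bossL r268 [(228, 19), (229, 19), (230, 17), (231, 18), (232, 18), (233, 21), (234, 57), (235, 119), (236, 151), (237, 159), (238, 160), (239, 158), (240, 157), (241, 156), (242, 155), (243, 153)]
bossR r268 [(316, 153), (317, 154), (318, 155), (319, 156), (320, 156), (321, 155), (322, 155), (323, 155), (324, 143), (325, 102), (326, 50), (327, 23), (328, 18), (329, 18), (330, 17), (331, 17)]
```

Run:
```python
from h import *
from scipy.optimize import least_squares
d=np.load("w5.npz");s={k:d[k] for k in d.files};T=d["T"];K,M=cam(s,np.eye(4))
def res(p,full=False):
    z,y,h,pit=p
    L=np.array([(-.022,-.015,.066),(-.022,.015,.066),(.022,0,.066),(-.032,0,0),(-.032,0,.01),(-.030,-.02,.01),(-.030,.02,.01)])
    V=R.from_rotvec([0,pit,0]).apply(np.c_[-L[:,2],L[:,1],L[:,0]])+[h,y,z]; q=w2px(K,M,V)
    return np.array([q[0,0]-234.5,q[1,0]-325.3,q[0,1]-269,q[2,1]-379.1,q[3,1]-193.7,q[4,1]-198.2,q[5,0]-238,q[6,0]-322.2])
o=least_squares(res,[0,0,.044,0]);p=o.x;print("cap z,y,h mm",(p[:3]*1e3).round(2),"pitch",np.degrees(p[3]).round(2),o.fun.round(1))
Mw=cam(s,T)[1]
P=px2w(K,Mw,[(242.3,183),(312.3,183)],.023); y=(np.linalg.inv(T)@np.r_[P.mean(0),1])[1]
m=px2w(K,Mw,[(281,165.7)],.045)[0]; z=(np.linalg.inv(T)@np.r_[m,1])[2]
print("floor width mm",np.linalg.norm(P[0]-P[1])*1e3,"pocket y mm in tool",y*1e3,"pocket centre z mm",z*1e3+36)
print("shift needed y,z mm",y*1e3-p[1]*1e3,z*1e3+36-p[0]*1e3)
```

```text
cap z,y,h mm [ 0.99  0.36 43.23] pitch -0.09 [ 0.4 -0.2 -0.1  0.1 -0.2  0.2 -0.5  0.2]
floor width mm 46.870470307978344 pocket y mm in tool -1.3837291217901893 pocket centre z mm -1.9029250089336074
shift needed y,z mm -1.739094683461769 -2.8922921880740726
```

Shift needed: y -0.19 cm, z -0.26 cm, down 3.25 cm. Shift first, then lower gently.

Request:
drive_tool(deltas=[[[0, 0, 0], [0, -0.1, -0.13], 2.0], [[0, 0, 0], [0, -0.09, -0.13], 2.0], [[0, 0, 0], [0.4, 0, 0], 2.0], [[0, 0, 0], [0.7, 0, 0], 2.0], [[0, 0, 0], [0.8, 0, 0], 2.0], [[0, 0, 0], [0.7, 0, 0], 2.0], [[0, 0, 0], [0.4, 0, 0], 2.0], [[0, 0, 0], [0.2, 0, 0], 2.0], [[0, 0, 0], [0, 0, 0], 2.0], [[0, 0, 0], [0, 0, 0], 2.0], [[0, 0, 0], [0, 0, 0], 2.0], [[0, 0, 0], [0, 0, 0], 2.0]])

```text
clock: 11.95
tool_pos: [0.4524, 0.2275, 0.0985]
eef_rot: [-0.097, 0.7, 0.098, 0.701]
contact_force: [0.3, 0.0, -2.5]
opening: 0.343
```

Run:
```python
from h import *
st=r.get_state();T=pose(st);y=T[:3,1];print(st["opening"],st["contact_force"],st["tool_pos"],np.degrees(np.arctan2(y[1],y[0])),st["qd"].round(3))
w=r.snapshot("wrist");s=r.snapshot("side");np.savez("w6.npz",T=T,**w)
a=cv2.resize(w["color"][90:330,120:440,::-1],None,fx=1.6,fy=1.6,interpolation=cv2.INTER_CUBIC)[:380]
b=cv2.resize(s["color"][130:240,170:300,::-1],(449,380),interpolation=cv2.INTER_CUBIC)
im=np.hstack([a,b]);print(im.shape);cv2.imwrite("pics/f6.png",im[:,:960] if im.shape[1]<=800 else cv2.resize(im,(800,int(im.shape[0]*800/im.shape[1]))))
g=w["color"].astype(int).sum(2)//3
pr=lambda n,a,o:print(n,[(o+i,int(v)) for i,v in enumerate(a)])
pr("mouth/foot rows",g[140:205,270:290].mean(1),140)
for rr in (170,176,182): pr(f"row{rr}",g[rr,228:250],228); pr("",g[rr,305:330],305)
```

```text
0.3426932205256455 [ 0.28878543  0.0035123  -2.51782094] [0.45241764 0.22751475 0.09847258] 105.86945196620661 [-0.    -0.001  0.001  0.001 -0.    -0.001 -0.001]
(380, 961, 3)
mouth/foot rows [(140, 23), (141, 23), (142, 23), (143, 25), (144, 26), (145, 25), (146, 25), (147, 25), (148, 25), (149, 25), (150, 24), (151, 25), (152, 27), (153, 27), (154, 27), (155, 27), (156, 26), (157, 26), (158, 26), (159, 26), (160, 28), (161, 29), (162, 29), (163, 28), (164, 29), (165, 31), (166, 32), (167, 31), (168, 31), (169, 33), (170, 33), (171, 30), (172, 26), (173, 21), (174, 17), (175, 17), (176, 16), (177, 16), (178, 16), (179, 16), (180, 22), (181, 61), (182, 123), (183, 158), (184, 166), (185, 165), (186, 166), (187, 166), (188, 165), (189, 165), (190, 165), (191, 165), (192, 165), (193, 157), (194, 134), (195, 124), (196, 124), (197, 129), (198, 144), (199, 161), (200, 168), (201, 168), (202, 160), (203, 141), (204, 121)]
row170 [(228, 37), (229, 38), (230, 40), (231, 38), (232, 38), (233, 38), (234, 39), (235, 37), (236, 37), (237, 38), (238, 38), (239, 37), (240, 37), (241, 36), (242, 3
[... 735 characters left out ...]
, 18), (317, 19), (318, 16), (319, 19), (320, 17), (321, 14), (322, 16), (323, 15), (324, 16), (325, 19), (326, 17), (327, 15), (328, 15), (329, 17)]
row182 [(228, 19), (229, 16), (230, 16), (231, 18), (232, 13), (233, 15), (234, 12), (235, 12), (236, 12), (237, 14), (238, 16), (239, 35), (240, 77), (241, 113), (242, 124), (243, 123), (244, 120), (245, 121), (246, 122), (247, 125), (248, 126), (249, 127)]
 [(305, 150), (306, 149), (307, 151), (308, 152), (309, 150), (310, 150), (311, 150), (312, 151), (313, 152), (314, 152), (315, 151), (316, 153), (317, 150), (318, 151), (319, 140), (320, 98), (321, 48), (322, 19), (323, 16), (324, 12), (325, 12), (326, 15), (327, 15), (328, 16), (329, 16)]
```

View pics/f6.png

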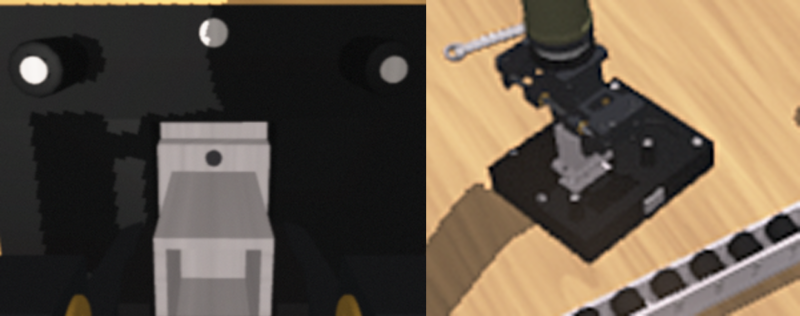

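Run:
```python
from h import *
d=np.load("w6.npz");s={k:d[k] for k in d.files};T=d["T"];K,M=cam(s,T);Ti=np.linalg.inv(T)
g=s["color"].astype(float).mean(2)
def edge(row,a,b):
    v=g[row,a:b];h=(v.max()+v.min())/2;return a+np.interp(h,*( (v,np.arange(len(v))) if v[-1]>v[0] else (v[::-1],np.arange(len(v))[::-1])))
E=[(edge(k,235,246),edge(k,314,326)) for k in range(184,192)];L,Rr=np.mean(E,0);print("floor cols",L,Rr)
P=px2w(K,M,[(L,187.5),(Rr,187.5)],.023);c=Ti@np.r_[P.mean(0),1]
m=Ti@np.r_[px2w(K,M,[(280,181.6)],.045)[0],1]
print("width",np.linalg.norm(P[0]-P[1])*1e3,"pocket in tool y,z mm",c[1]*1e3,m[2]*1e3+36,"cap was 0.36, 0.99")
print("yaw edge L tilt",np.polyfit(range(184,192),[e[0] for e in E],1)[0],np.polyfit(range(184,192),[e[1] for e in E],1)[0])
```

```text
floor cols 240.01810410867157 320.2770477378139
width 46.735719536501314 pocket in tool y,z mm 0.48620366629978373 1.1000717832771727 cap was 0.36, 0.99
yaw edge L tilt 0.010362913635532323 -0.012761140190366107
```

```bash
python3 -c "
from plant import r
s=r.get_state();print(s['clock'],s['qd'].round(3),s['opening'],s['contact_force'].round(2));print(r.finish_job())"
```

```text
12.05 [-0.     0.     0.001  0.002 -0.001  0.     0.   ] 0.33523534394625765 [-0.69  0.03 -0.83]
the job is handed in; nothing more can be done
None
```

I gripped the cap at 25 N, lifted it out of the tray, and carried it upright over the rail with its underside about 0.2 m above the table. It is now held motionless about 1 cm above the pocket, and I handed the job in at about 12 s.

- **Centring:** the last wrist picture puts the pocket at (0.5, 1.1) mm and the cap at (0.4, 1.0) mm in the tool frame, so they agree to about 0.1 mm. The cap value comes from the fit one step earlier, and the camera calibration is only good to about 2 mm.
- **Turn:** the tool's angle matches the fixture's yaw to within about 0.1°, and the cap showed almost no tilt in the grip.
- **Height:** the underside is about 54.5 to 55 mm above the table, roughly 10 mm above the fixture's top face. This is worked out from the tool height and the grip depth.
- **Contact:** the force readings taken after each move showed little beyond the cap's weight, with no sign of touching the rail or fixture.

Two checks disagreed slightly:
- **Pocket width:** the pocket floor measured 46.7 mm wide in the wrist picture instead of 48 mm, which is a small scale error.
- **First cap estimate:** my first estimate of the cap in the grip, from hand-picked points, was up to about 2 mm off the later sub-pixel fit. I used the later fit for the final correction.

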